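Set up a telescoping thread stand

ROBOT

A 6-joint arm with a two-finger parallel gripper is mounted at the origin on the work surface. World frame = base frame: x ahead of the robot, y to its left, z up, the work surface at z = 0. Lengths are in m, angles in rad, forces in N, time in s.
With the tool pointing down it reaches from about 0.325 to 0.9 m from the base axis. Payload 6.1 kg.
Tool frame: the origin (TCP) lies at the very end of the fingers, on their centre line; the grasp point (between the pads) lies 19 mm behind it; z points along the fingers, y is the line along which they close (so a half turn about z gives the same grasp; the last joint's range is limited). The gripper opens to 85 mm and grips with 20 to 120 N. Pads are 22 mm wide; open, the fingers measure 114 mm over their backs; the gripper's body (76 mm by 85 mm) begins 54 mm behind the grasp point. The pads swing forward as they close: fully open they stand 13 mm farther back than shut.
Start: joints at [1.144, 0.22, 1.526, -0, 1.395, -0.126], TCP at [0.185, 0.597, 0.203] pointing down, gripper open.
Joint ranges: [-2.98, 2.98], [-0.91, 2.08], [0.09, 2.57], [-1.24, 4.39], [0.2, 2.65], [-2.68, 2.68]. Speed limits (rad/s): [2.57, 2.57, 3.01, 3.14, 3.14, 3.14].

INTERFACE

Orientations are given as a unit quaternion [w, x, y, z].
In Python, from workcell import telemetry, read_camera, manip gives the robot as it stands.
- The arm moves only by the tool drive_tool, never from a script. Its argument "targets" is a list of rows, each a list of 7 numbers: the opening, from 0 (shut) to 1 (fully open), then the shift along the tool's x, y, z in mm, then the turn, a rotation vector about the tool's x, y, z in rad. A call has 1 to 20 rows; each row shifts and turns the commanded pose from where the row before left it, along the tool's axes as they then stand; what a row does not reach is not made up. A row lasts 1/8 s, in which the tool goes at most 62.5 mm and 10.7 degrees, less where a joint would pass 70% of its speed; a pose out of reach is approached as far as the arm can. A call is refused whole if a number of a shift passes 62.5 or a number of a turn 0.188, either way. A call with a gripper value outside its range is refused whole. The fingers move at their own pace and stop on an object; "newtons" is the grip in N (left out, the last holds). Time passes only in rows, so rows that do not move let the fingers close. It gives the time, the measured TCP pose, the force, the opening and the grip force at its end, in the units of the state.
- telemetry.get_state(): the state, without advancing time (a new reading comes with each control period).
- read_camera(name): name is "scene" or "top"; returns a dict with "img" (384x512x3 uint8, red, green, blue), "fx", "fy", "cx", "cy" (pixels), "k1" (the pictures are not rectified: a ray, as slopes to the right and down, at radius r is drawn at 1 + k1 r^2 times it, then the intrinsics apply), "eye" and "attitude" of the camera in the world. Camera axes: x right, y down, z forward; pixel columns grow to the right and rows downward; lengths in m; the calibration is good to about 2 mm. A picture is of the moment at which its call begins. There is no depth.
- manip.job_done(): hands the job in; it is judged then, once.
The state is a dict: "t": time; "q": joint angles; "qd": joint speeds; "effort": joint torques, N m; "eef_pos": TCP position; "orientation": TCP orientation; "ft_force": force on the tool from outside, world axes, zero at the start; "moment": the same for the moment, N m; "opening": finger opening in m; "gripper_force": force on a finger pad.
Only numpy, scipy, OpenCV 4.12 (cv2) and the standard library are available. Lean on these libraries where they do the work, as an engineer would, in place of code of your own. Each camera call takes 0.05 s, during which the arm holds its last target. There are 200 camera calls.

TASK

Get the two-cone thread stand ready for sewing: its guide bar is pushed down between the two cones of thread. Raise the bar on its telescoping mast until the orange lock button clicks out of the collar, then swing the bar round until it clicks in with one eyelet above each cone, and let go. Leave the cones standing on their holders and do not shift or knock over the other things on the table.

Things in the scene. Friction and masses are not known exactly. Their poses are not given: they have to be found in the camera images.
- stand: Two-cone thread stand, screwed to the table: white base plate 130 (x) by 250 (y) by 12 mm. Origin: centre of its underside, on the mast's axis; z up; the robot is on its -x side. Cones of thread stand over holders at y = +75 and y = -75 mm. A white upright outer tube ends in a grey collar, 28 x 30 mm, z = 98 to 135 mm. From it rises a steel inner tube, 12 mm thick, that carries the guide bar.
- mast (a joint): Extension of the mast in m: 0 down, 0.093 at the hard upper stop; the lock button clicks out at 0.0895 and then holds it up. Starts at 0 to 0.025. Friction holds it wherever it is left; raising it takes about 6 N. The guide bar's centre line is 155 mm + extension above the table. With the mast down it is lower than the cones' tops (175 mm) and would hit them if swung.
- lock_button (a joint): How far the orange lock button (10 mm wide) has come out, in m: 0 while hidden inside the tube, 0.009 when it has clicked out of the square hole in the collar's +x face (the side away from the robot), 120 mm above the table; it then stands 4 mm proud. It springs out by itself and need not be touched.
- guide_bar (a joint): Angle of the guide bar about the mast's upright axis, rad, counter-clockwise from above positive. 0: along the stand's y axis, over both cones, clicked in. It starts at -1.8 to -1.25, pointing roughly at the robot, and is turned counter-clockwise to 0; stops at -1.95 and +0.06. Friction about 0.06 N m; between -0.5 and -0.26 it is pushed over a detent (0.25 N m in all), then it snaps towards 0.
- eyelet_front (a point): Centre of the eyelet at the robot's end of the guide bar (at the stand's y = -75 mm when the bar is at 0). The bar is a level black rod 6 mm thick through a green hub 35 mm wide, 26 mm tall, on the mast; each eyelet is a level ring of 6 mm rod, 34 mm outside, centred 75 mm from the mast's axis at the rod's height. Rod free for 40 mm between hub and eyelet.
- eyelet_rear (a point): Centre of the same eyelet at the other end of the bar (at the stand's y = +75 mm when the bar is at 0).
- cone_lime_mid (a point): Lime-green cone of thread, 160 mm tall, 73 mm wide at the foot, 35 mm at the top of the winding, standing loosely over its holder, foot 15 mm above the table; point on its axis, 80 mm above its foot; z up its axis.
- cone_teal_mid (a point): Teal cone of thread, the same size and point as the lime one.
- spool: Bystander: lime spool of thread lying on its side, 110 mm long, 48 mm thick, its length along x; origin at the centre of its underside.
- pincushion: Bystander: pale green pincushion with pins, 88 mm wide, 68 mm tall over the pin heads; origin at the centre of its underside.
- button_jar: Bystander: clear jar of buttons with a green lid, 64 mm wide, 85 mm tall; origin at the centre of its underside.
- coat_button: Bystander: large pale green coat button lying flat, 60 mm wide, 9 mm thick; origin at the centre of its underside.
- pin_tin: Bystander: teal tin with a steel lid, 97 x 64 x 23 mm; origin at the centre of its underside.
- shears: Bystander: tailor's shears lying flat, about 220 mm long along x (blades to +x), 14 mm thick; origin at the centre of its underside.
- tape_measure: Bystander: round white tape-measure case, 60 mm wide, 18 mm thick; origin at the centre of its underside.
Mind the look-alikes: they are no part of the job. Of the things that look like the part that bears cone_teal_mid, the middle-sized one is meant.

How it is judged:
By the outcome, as a careful person would: the job done as asked, in the order asked, and still so for the second after the job is handed in, with the robot touching nothing.
It also fails if it takes over 51 s, if anything falls off the work surface, if the arm or the gripper's body presses on something with over 40 N, if the wrist force passes 120 N, or if a joint passes its speed limit or range.

## Working session

There is one attempt and no reset: what is moved stays moved. The work goes in short steps, Python scripts to look and compute and a tool call to move; the robot and the scene stay as the last step left them, time stands still between calls to the robot, and variables do not carry over. Pictures are saved under pics/ and viewed, at most 10 in all, crops included, and the job is handed in when it is done.

Besides the shell and the picture viewer there is one more tool, called as name(argument=value, ...), one argument or row to a line, values as JSON. drive_tool: Moves the arm, as the interface text tells. Its arguments: {"type":"object","properties":{"targets":{"type":"array","items":{"type":"array","items":{"type":"number"}}},"newtons":{"type":"number"}},"required":["targets"]}

```bash
ls; mkdir -p pics; cat > h.py <<'E'
import numpy as np, cv2
from scipy.spatial.transform import Rotation as R
from workcell import telemetry, read_camera, manip
def att(c):
    a=np.array(c["attitude"],float)
    return a if a.shape==(3,3) else R.from_quat(a,scalar_first=True).as_matrix()
def ray(c,u,v):
    x=(u-c["cx"])/c["fx"];y=(v-c["cy"])/c["fy"]
    p=cv2.undistortPoints(np.array([[[u,v]]],float),np.array([[c["fx"],0,c["cx"]],[0,c["fy"],c["cy"]],[0,0,1]]),np.array([c["k1"],0,0,0.]))[0,0]
    return np.array(c["eye"]),att(c)@np.array([p[0],p[1],1.])
def onz(c,u,v,z):
    e,d=ray(c,u,v);return e+d*(z-e[2])/d[2]
def proj(c,P):
    p=att(c).T@(np.array(P,float)-np.array(c["eye"]));x,y=p[:2]/p[2];k=1+c["k1"]*(x*x+y*y)
    return c["cx"]+c["fx"]*x*k,c["cy"]+c["fy"]*y*k
def tri(c1,p1,c2,p2):
    e1,d1=ray(c1,*p1);e2,d2=ray(c2,*p2)
    s=np.linalg.lstsq(np.c_[d1,-d2],e2-e1,rcond=None)[0]
    a=e1+d1*s[0];b=e2+d2*s[1];return (a+b)/2,np.linalg.norm(a-b)
E
python3 - <<'E'
from h import *
for n in("scene","top"):
    c=read_camera(n);print({k:v for k,v in c.items() if k!="img"})
    np.save(f"pics/{n}.npy",c,allow_pickle=True)
    cv2.imwrite(f"pics/{n}0.png",cv2.resize(c["img"][:,:,::-1],(800,600),interpolation=cv2.INTER_CUBIC))
print(telemetry.get_state())
E
```

```text
pics
{'fx': 355.2111250175046, 'fy': 355.2111250175046, 'cx': 249.848668243811, 'cy': 190.3214760490148, 'k1': -0.06088616860807809, 'eye': array([1.31939322, 0.57030752, 0.9893541 ]), 'attitude': array([-0.18005233,  0.4086883 ,  0.81971131, -0.35864802])}
{'fx': 376.44147262231536, 'fy': 376.44147262231536, 'cx': 257.8233357772674, 'cy': 187.8175215644653, 'k1': -0.08051736884719551, 'eye': array([4.93534217e-01, 6.36767505e-04, 1.33506359e+00]), 'attitude': array([ 0.03141955, -0.6966641 ,  0.716062  , -0.03044934])}
{'t': 0.1, 'q': array([ 1.14391863e+00,  2.21143318e-01,  1.52749161e+00, -2.00922908e-05,
        1.39472197e+00, -1.26082664e-01]), 'qd': array([-0.00271286, -0.00140928, -0.00157941, -0.00032977, -0.0002298 ,
       -0.00182037]), 'effort': array([ 9.10697709e-04, -4.98246968e+01, -3.90547371e+01, -2.40982718e-05,
        5.63997222e-03, -2.56009417e-05]), 'eef_pos': array([0.1849256 , 0.59638996, 0.20251383]), 'orientation': array([-2.31280019e-04,  1.49829368e-01,  9.88711476e-01, -8.51319757e-04]), 'ft_force': array([ 0.12794913, -0.58197624, -1.64795108]), 'moment': array([-0.04717361,  0.02402804,  0.05717788]), 'gripper_force': 0.0, 'opening': 0.08562531821295691}
```

View pics/scene0.png

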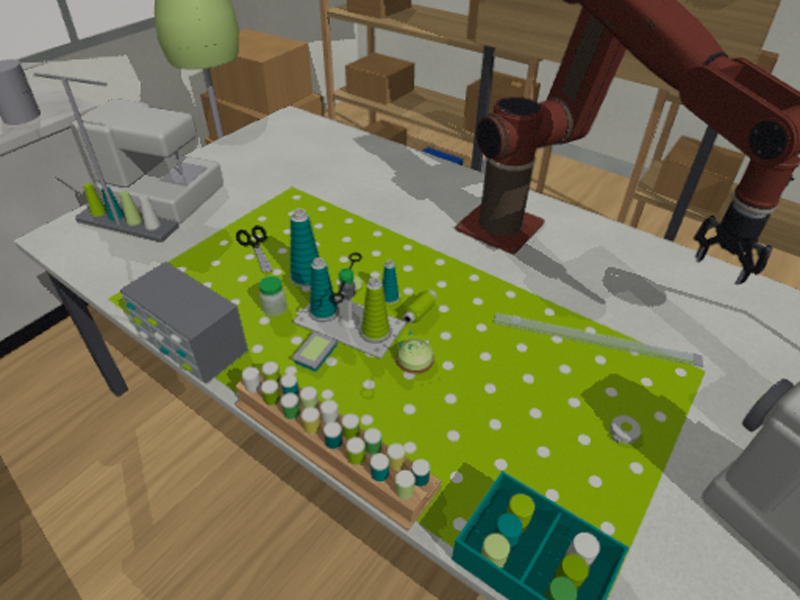

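View pics/top0.png

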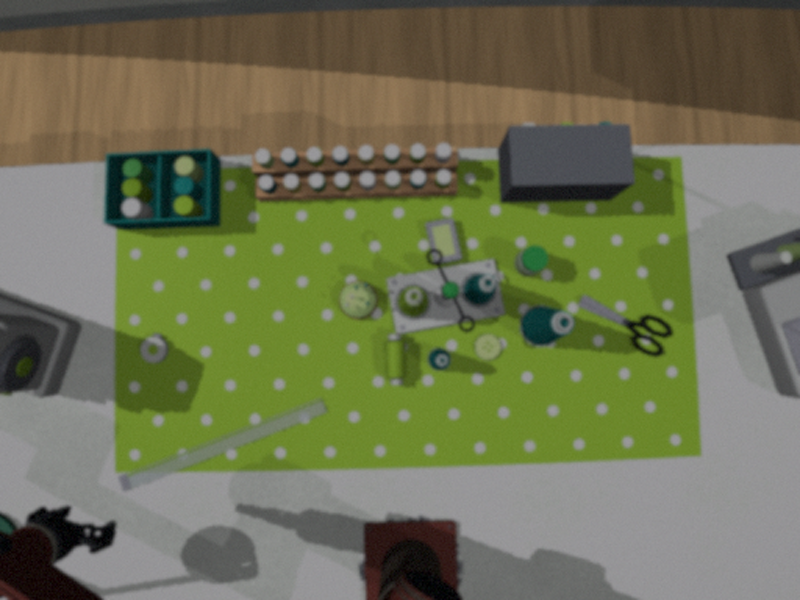

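The scene picture shows the stand at about (350,315) and the top picture shows it at (447,297). In the top picture the green hub is at (450,290), the front eyelet at (466,324) and the rear eyelet at (434,257).

There are three teal candidates in the top picture: the large cone (548,323), the middle one on the stand's plate (480,288) and the small one (439,357). The large and small ones stand off the plate, so I choose the middle one. Lime candidates are the cone on the plate (412,298) and the lying spool (396,357). I'll check the choice in a close crop.

```bash
python3 - <<'E'
from h import *
t=np.load("pics/top.npy",allow_pickle=True).item();s=np.load("pics/scene.npy",allow_pickle=True).item()
a=cv2.resize(t["img"][150:240,235:335],(400*1,360),interpolation=cv2.INTER_CUBIC)
b=cv2.resize(s["img"][150:240,175:275],(400,360),interpolation=cv2.INTER_CUBIC)
cv2.imwrite("pics/crop1.png",np.clip(np.hstack([a,b])[:,:,::-1]*1.3,0,255).astype(np.uint8))
for n,c,w in(("top",t,(235,150,335,240)),("scene",s,(175,150,275,240))):
    im=c["img"][w[1]:w[3],w[0]:w[2]];h=cv2.cvtColor(im,cv2.COLOR_RGB2HSV)
    for nm,lo,hi in(("green",(52,100,40),(80,255,255)),("dark",(0,0,0),(180,255,50)),("white",(0,0,150),(180,60,255))):
        k,l,st,ce=cv2.connectedComponentsWithStats(cv2.inRange(h,lo,hi))
        for i in range(1,k):
            if st[i,4]>5: print(n,nm,st[i],(ce[i]+w[:2]).round(1))
E
```

```text
top green [48 31 10 10 80] [287.9 185.5]
top dark [ 62  30  18  15 132] [304.8 189. ]
top white [34  5  4  4 10] [270.5 156.6]
top white [66  4  3  4  9] [301.9 155.3]
top white [96  4  4  3  9] [332.9 154.9]
top white [ 3  6  4  3 10] [239.5 157.2]
top white [53 68  4  5 11] [289.  220.5]
scene green [11  0  1  9  9] [186. 154.]
scene green [42 22  9 10 78] [221.2 176.4]
scene green [ 0 27  6 11 48] [176.9 182. ]
scene green [21 85  8  3  8] [199.5 236.1]
scene dark [36 30 10 16 44] [215.2 189.1]
scene dark [84 53  3  3  7] [260.1 203.7]
scene white [83  0 17  8 74] [268.4 152.2]
scene white [44  2  5  3 12] [221.2 152.9]
scene white [83  7  5  3 13] [260.3 158. ]
scene white [63 11  5  3 13] [240.3 162. ]
scene white [42 15  6  3 13] [219.6 165.9]
scene white [26 20  6  2  6] [203.5 170.8]
scene white [83 20  6  4 17] [260.6 171.4]
scene white [ 0 23  5  3 14] [176.9 173.9]
scene white [62 24  6  4 17] [239.6 175.6]
scene white [61 33  7  2  8] [239.2 183.8]
scene white [83 35  6  3 15] [260.7 185.9]
scene white [14 50 19 14 94] [197.3 206. ]
scene white [86 50  4  3  9] [262.4 201.1]
scene white [74 53 10 11 55] [252.8 207.8]
scene white [45 55  9 17 65] [223.6 212.4]
scene white [11 66  7  4 23] [189.3 217.5]
scene white [73 66  4  5  6] [249.5 218. ]
scene white [67 72  5  6  9] [244.2 224.9]
scene white [34 79  6  5 25] [211.6 231.1]
scene white [92 78  4  5 17] [268.4 230.3]
scene white [ 0 82  3  7 14] [175.6 234.9]
scene white [ 8 85  7  5 30] [185.7 237. ]
scene white [83 89  6  1  6] [260.5 239. ]
```

View pics/crop1.png

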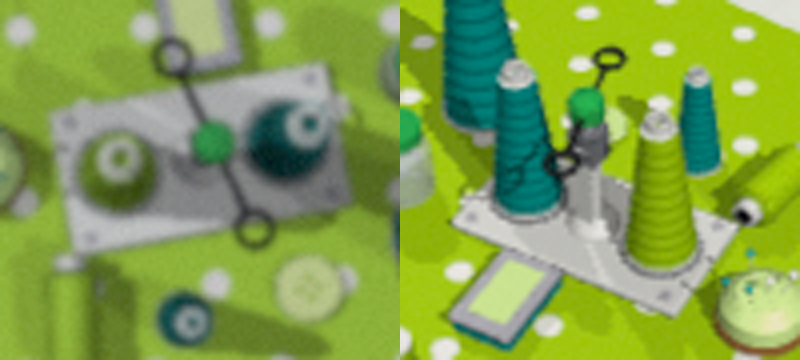

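The crop confirms the choice: the middle teal cone and the lime cone both stand on the white plate. The hub is at crop (212,143), the front eyelet at (254,230) and the rear eyelet at (172,57). In the scene half the front eyelet is at (609,58) and the rear at (562,161).

```bash
python3 - <<'E'
from h import *
t=np.load("pics/top.npy",allow_pickle=True).item();s=np.load("pics/scene.npy",allow_pickle=True).item()
T=lambda x,y:((x+.5)/4-.5+235,(y+.5)/4-.5+150)
S=lambda x,y:((x-400+.5)/4-.5+175,(y+.5)/4-.5+150)
P={}
for n,a,b in(("hub",T(212,143),S(587,106)),("front",T(254,230),S(609,58)),("rear",T(172,57),S(562,161)),("limetop",T(119,158),S(658,124)),("tealtop",T(306,124),S(516,73))):
    p,e=tri(t,a,s,b);P[n]=p;print(n,p.round(4),round(e,4))
cn=[onz(t,*T(*q),.012) for q in((52,113),(326,64),(352,203),(78,253))];print(np.round(cn,3),"centre",np.mean(cn,0).round(4))
d=P["front"]-P["rear"];print("len",np.linalg.norm(d[:2]),"dir front",np.arctan2(d[1],d[0]))
v=P["limetop"]-P["tealtop"];print("stand yaw",np.arctan2(-v[0],v[1]),np.linalg.norm(v[:2]),(P["limetop"]+P["tealtop"])/2)
m=(P["front"]+P["rear"])/2;print("mid",m)
for n,q in(("smallcone",(188,322)),):print(n,onz(t,*T(*q),.1))
for n,q in(("big",(548,323)),("small",(439,357))):print(n)
E
```

```text
hub [ 0.6023 -0.0936  0.1619] 0.0023
front [ 0.5336 -0.1246  0.1584] 0.0029
rear [ 0.6709 -0.0641  0.1615] 0.0014
limetop [ 0.5917 -0.0204  0.1717] 0.0025
tealtop [ 0.6145 -0.1668  0.172 ] 0.0032
[[ 0.646  0.036  0.012]
 [ 0.683 -0.208  0.012]
 [ 0.559 -0.226  0.012]
 [ 0.522  0.016  0.012]] centre [ 0.6024 -0.0956  0.012 ]
len 0.1500041301370798 dir front -2.726266794809552
stand yaw 0.15409373102792062 0.1481760184036987 [ 0.60310125 -0.09356902  0.17186111]
mid [ 0.60225409 -0.09437262  0.15998637]
smallcone [ 0.46115972 -0.07304701  0.1       ]
big
small
```

Measurements agree with the given sizes: eyelet span 150.0 mm, cone spacing 148 mm, and the rod at z of about 0.16. The mast is at (0.6025, -0.094), the stand's yaw is 0.154, and the bar angle is about -1.31. I'll grip the rod 38 mm from the mast with a narrow opening and go above it first.

drive_tool(
  targets=[
    [1,0,0,-20,0,0,0],
    [1,0,0,-40,0,0,0],
    [0.3,-29,-28,0,0,0,0],
    [0.3,-29,-28,0,0,0,0],
    [0.3,-29,-28,0,0,0,0],
    [0.3,-29,-28,0,0,0,0],
    [0.3,-29,-28,0,0,0,0],
    [0.3,-29,-28,0,0,0,0],
    [0.3,-29,-28,0,0,0,0],
    [0.3,-29,-28,0,0,0,0],
    [0.3,-29,-28,0,0,0,0],
    [0.3,-29,-28,0,0,0,0],
    [0.3,-29,-28,0,0,0,0],
    [0.3,-29,-28,0,0,0,0],
    [0.3,-29,-28,0,0,0,0],
    [0.3,-29,-28,0,0,0,0],
    [0.3,-29,-28,0,0,0,0],
    [0.3,-29,-28,0,0,0,0],
    [0.3,-29,-28,0,0,0,0],
    [0.3,-29,-28,0,0,0,0],
  ],
  newtons=40,
)

```text
t: 2.6
eef_pos: [0.5353, -0.0405, 0.2653]
orientation: [0.001, 0.15, 0.989, -0.0]
ft_force: [0.3, 0.7, 0.5]
opening: 0.0255
gripper_force: 0.0
```

drive_tool(
  targets=[
    [0.3,-29,-28,0,0,0,0],
    [0.3,-20,-25,0,0,0,0],
    [0.3,0,0,0,0,0,0.186],
    [0.3,0,0,0,0,0,0.186],
    [0.3,0,0,0,0,0,0.186],
    [0.3,0,0,0,0,0,0.186],
    [0.3,0,0,0,0,0,0.186],
    [0.3,0,0,0,0,0,0.186],
    [0.3,0,0,0,0,0,0.186],
    [0.3,0,0,0,0,0,0.186],
    [0.3,0,0,0,0,0,0.186],
    [0.3,0,0,0,0,0,0.186],
    [0.3,0,0,0,0,0,0.186],
    [0.3,0,0,0,0,0,0.186],
    [0.3,0,0,0,0,0,0.186],
    [0.3,0,0,0,0,0,0],
  ],
)

```text
t: 4.6
eef_pos: [0.5659, -0.1044, 0.2649]
orientation: [0.0, 0.978, 0.211, 0.001]
ft_force: [-0.7, 0.0, 0.2]
opening: 0.0257
gripper_force: 0.0
```

```bash
cat >> h.py <<'E'
def rel(goal,yaw):
    s=telemetry.get_state();r=R.from_quat(s["orientation"],scalar_first=True).as_matrix()
    x=r[:,0];w=np.arctan2(x[1],x[0])
    print("t",s["t"],"pos",s["eef_pos"].round(4),"yaw",round(w,4),"z",r[:,2].round(3),"open",s["opening"],"gf",s["gripper_force"],"F",s["ft_force"].round(1),"M",s["moment"].round(2),"q",s["q"].round(2))
    print("shift mm",(r.T@(np.array(goal)-s["eef_pos"])*1e3).round(1),"turn z",round(w-yaw,4))
E
python3 - <<'E'
from h import *
rel([.5677,-.1093,.141],.4155)
E
```

```text
t 4.6 pos [ 0.5659 -0.1044  0.2649] yaw 0.4245 z [ 0.001 -0.001 -1.   ] open 0.025699008614818653 gf 0.0 F [-0.7  0.   0.2] M [-0.04 -0.01 -0.01] q [-0.32  0.07  1.58 -0.    1.49  0.83]
shift mm [ -0.5   5.1 123.9] turn z 0.009
```

drive_tool(
  targets=[
    [0.3,0,5,20,0,0,0.009],
    [0.3,0,0,25,0,0,0],
    [0.3,0,0,25,0,0,0],
    [0.3,0,0,20,0,0,0],
    [0.3,0,0,17,0,0,0],
    [0.3,0,0,16,0,0,0],
    [0.3,0,0,0,0,0,0],
  ],
)

```text
t: 5.48
eef_pos: [0.5666, -0.1085, 0.1389]
orientation: [-0.001, 0.979, 0.206, -0.001]
ft_force: [0.3, -0.4, 0.5]
opening: 0.0259
gripper_force: 0.0
```

```bash
python3 - <<'E'
from h import *
rel([.5677,-.1093,.141],.4155)
for n,w in(("scene",(175,130,275,220)),("top",(235,150,335,240))):
    c=read_camera(n);g=cv2.resize(c["img"][w[1]:w[3],w[0]:w[2]],(400,360),interpolation=cv2.INTER_CUBIC)
    a=g if n=="scene" else np.hstack([a,g])
cv2.imwrite("pics/g1.png",a[:,:,::-1])
E
```

```text
t 5.475 pos [ 0.5666 -0.1085  0.1389] yaw 0.414 z [-0.003  0.001 -1.   ] open 0.025867271046171224 gf 0.0 F [ 0.3 -0.4  0.5] M [ 0.   -0.06  0.02] q [-0.33  0.16  1.72  0.    1.26  0.83]
shift mm [ 0.7  1.2 -2.1] turn z -0.0015
```

View pics/g1.png

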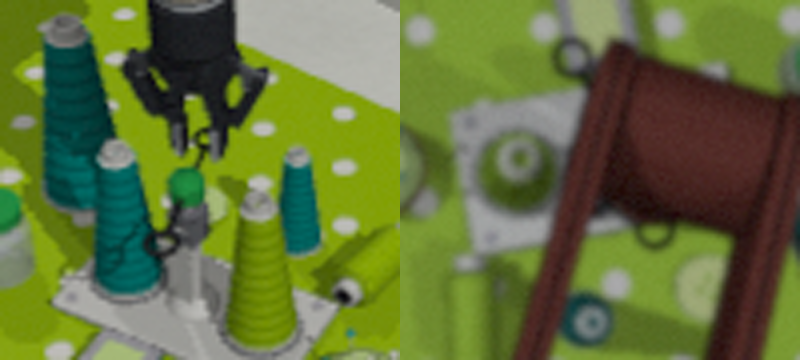

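In the scene half the finger tips, at about (180,150) and (217,150), straddle the rod between hub and front eyelet, and they're clear of both cones. I'll close.

drive_tool(
  targets=[
    [0,0,0,0,0,0,0],
    [0,0,0,0,0,0,0],
    [0,0,0,0,0,0,0],
    [0,0,0,0,0,0,0],
  ],
  newtons=50,
)

```text
t: 6.08
eef_pos: [0.5676, -0.1088, 0.1407]
orientation: [0.0, 0.979, 0.205, 0.0]
ft_force: [0.4, -0.6, 0.0]
opening: -0.0002
gripper_force: 0.0
```

```bash
python3 - <<'E'
from h import *
rel([.5677,-.1093,.141],.4155)
E
```

```text
t 6.075 pos [ 0.5676 -0.1088  0.1407] yaw 0.4138 z [ 0. -0. -1.] open -0.00016530216798873247 gf 0.0 F [ 0.4 -0.6  0. ] M [ 0.04 -0.   -0.05] q [-0.33  0.16  1.72 -0.    1.26  0.83]
shift mm [-0.1  0.4 -0.3] turn z -0.0017
```

The gripper shut fully on nothing, so I need to look.

```bash
python3 - <<'E'
from h import *
c=read_camera("scene");im=c["img"]
g=cv2.resize(im[145:205,190:260],(700,600),interpolation=cv2.INTER_CUBIC)
cv2.imwrite("pics/g2.png",g[:,:,::-1])
S=lambda p:((p[0]-190+.5)*10-.5,(p[1]-145+.5)*10-.5)
p=telemetry.get_state()["eef_pos"];print("tcp px",S(proj(c,p)),"rod point",S(proj(c,[.5677,-.1093,.160])),"hub",S(proj(c,[.6025,-.094,.160])),"front",S(proj(c,[.5336,-.1246,.16])))
E
```

```text
tcp px (np.float64(353.5057568204895), np.float64(295.3979018003478)) rod point (np.float64(349.9216449609973), np.float64(254.57225044018583)) hub (np.float64(320.3510666261097), np.float64(319.96028127966196)) front (np.float64(377.0999277731472), np.float64(192.8019801536551))
```

View pics/g2.png

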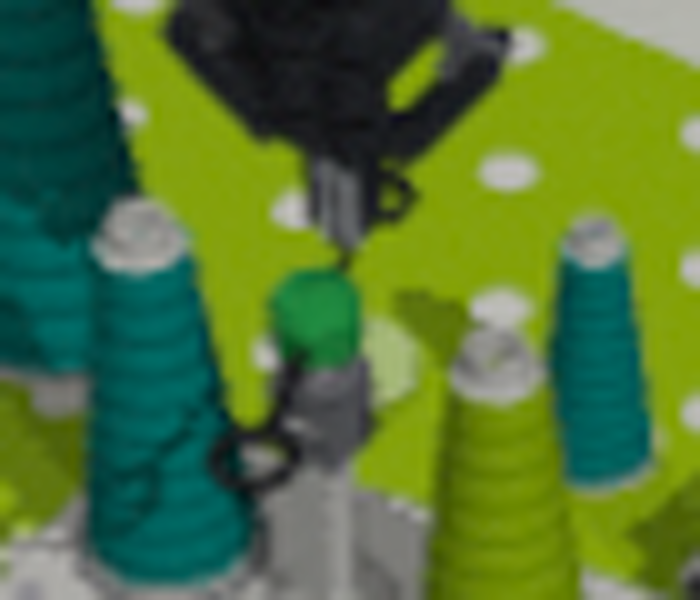

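In the crop the finger pads seem to end at (345,250), while the TCP projects to (353,295). The front ring has moved from (377,200) to (392,195). So the tips were at or just above the rod, or the rod was squeezed out. I'll raise the shut gripper clear and compare its tip with the projection.

drive_tool(
  targets=[
    [0,0,0,-15,0,0,0],
    [0,0,0,-25,0,0,0],
    [0,0,0,-20,0,0,0],
    [0,0,0,0,0,0,0],
  ],
)

```text
t: 6.62
eef_pos: [0.5692, -0.1093, 0.2034]
orientation: [0.001, 0.979, 0.205, 0.002]
ft_force: [-0.4, 0.2, 0.2]
opening: 0.0001
gripper_force: 0.0
```

```bash
python3 - <<'E'
from h import *
c=read_camera("scene");im=c["img"]
g=cv2.resize(im[130:205,190:260],(560,600),interpolation=cv2.INTER_CUBIC)
cv2.imwrite("pics/g3.png",np.clip(g[:,:,::-1]*1.5,0,255).astype(np.uint8))
S=lambda p:tuple(int(k) for k in ((p[0]-190+.5)*8-.5,(p[1]-130+.5)*8-.5))
rel([.5677,-.1093,.141],.4155)
p=telemetry.get_state()["eef_pos"];print("tcp px",S(proj(c,p)),"19mm up",S(proj(c,p+[0,0,.019])),"rod pt",S(proj(c,[.5677,-.1093,.160])),"hub",S(proj(c,[.6025,-.094,.160])),"front",S(proj(c,[.5336,-.1246,.16])))
E
```

```text
t 6.675 pos [ 0.5682 -0.109   0.2017] yaw 0.4138 z [ 0.002 -0.001 -1.   ] open -3.05036318734994e-05 gf 0.0 F [ 0.4  0.8 -0.6] M [-0.   -0.01 -0.01] q [-0.33  0.11  1.65  0.    1.37  0.83]
shift mm [-0.7 -0.  60.7] turn z -0.0017
tcp px (275, 252) 19mm up (273, 218) rod pt (279, 323) hub (256, 375) front (301, 274)
```

View pics/g3.png

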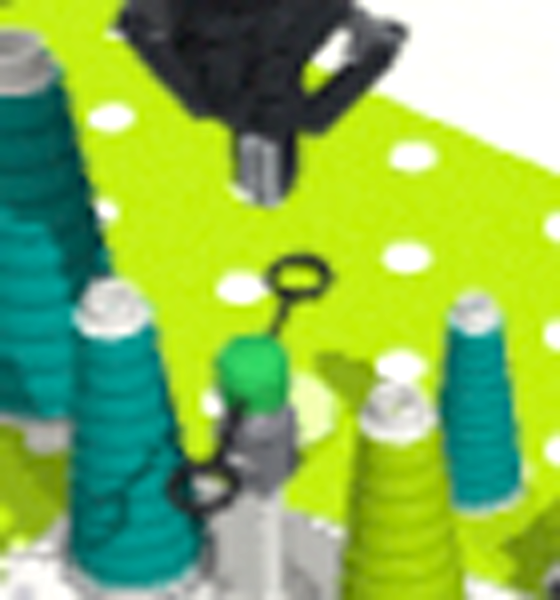

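The shut fingertip appears at (265,205), but the reported TCP projects to (275,252). The ring at (300,277) is where it was at the start, so the bar hasn't been touched. The real fingertip therefore seems to be about 25 mm higher or farther back than reported. I'll check this against both start pictures.

```bash
python3 - <<'E'
from h import *
t=np.load("pics/top.npy",allow_pickle=True).item();s=np.load("pics/scene.npy",allow_pickle=True).item()
p=np.array([.185,.5964,.2025]);y=np.array([.296,.955,0])
ims=[]
for c in(s,t):
    u,v=map(int,proj(c,p));x0,y0=max(0,u-25),max(0,v-35);im=cv2.resize(c["img"][y0:y0+60,x0:x0+50],(400,480),interpolation=cv2.INTER_CUBIC)
    S=lambda q:tuple(int(k) for k in((q[0]-x0+.5)*8-.5,(q[1]-y0+.5)*8-.5))
    im=np.clip(im*1.6,0,255).astype(np.uint8)
    for dz in(0,.013,.039):
        for k in(-1,1):
            m=S(proj(c,p+k*.0425*y+[0,0,dz]));cv2.circle(im,m,3,{0:(255,0,0),.013:(255,255,0),.039:(255,0,255)}[dz],-1)
    ims.append(im)
cv2.imwrite("pics/st.png",np.hstack(ims)[:,:,::-1])
c=read_camera("scene");e,d=ray(c,190+265.5/8-.5,130+203/8-.5)
P=telemetry.get_state()["eef_pos"]
for z in(.2017,.215,.228): print((e+d*(z-e[2])/d[2]-P).round(4))
E
```

```text
[-0.025  -0.028   0.0013]
[-0.0119 -0.0161  0.0146]
[ 0.001  -0.0044  0.0276]
```

View pics/st.png

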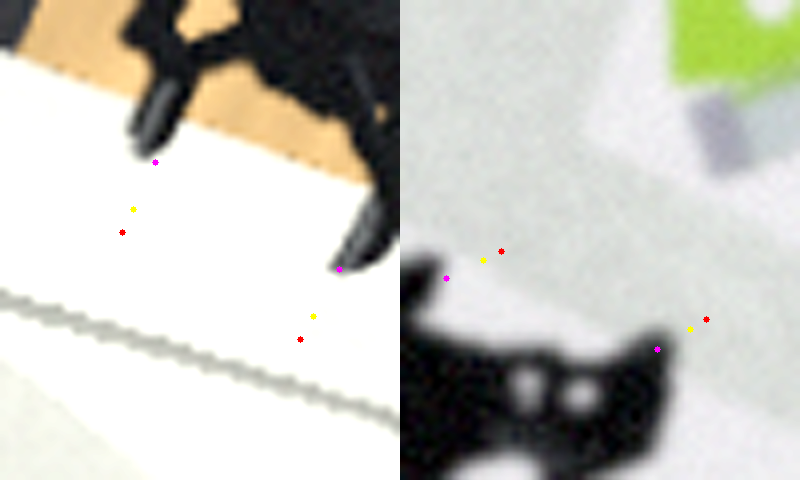

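In both start pictures the finger ends match the magenta points, 39 mm above the reported TCP at full opening. 13 mm of that is the known swing, so the real fingers end about 26 mm short of the reported TCP, with no sideways offset worth correcting. I'll go down to TCP z = 0.118, which puts the rod about 16 mm behind the finger ends, and close.

drive_tool(
  targets=[
    [0.3,0,0,0,0,0,0],
    [0.3,0,0,0,0,0,0],
    [0.3,0,0,20,0,0,0],
    [0.3,0,0,25,0,0,0],
    [0.3,0,0,20,0,0,0],
    [0.3,0,0,18,0,0,0],
    [0.3,0,0,0,0,0,0],
    [0,0,0,0,0,0,0],
    [0,0,0,0,0,0,0],
    [0,0,0,0,0,0,0],
    [0,0,0,0,0,0,0],
  ],
  newtons=50,
)

```text
t: 8.1
eef_pos: [0.5683, -0.1094, 0.1183]
orientation: [0.001, 0.979, 0.205, 0.001]
ft_force: [1.7, -2.3, -0.0]
opening: 0.0034
gripper_force: 48.9
```

```bash
python3 - <<'E'
from h import *
rel([.5677,-.1093,.118],.4155)
E
```

```text
t 8.1 pos [ 0.5683 -0.1094  0.1183] yaw 0.4135 z [ 0.002 -0.001 -1.   ] open 0.0033733928836470416 gf 48.85518193244934 F [ 1.7 -2.3 -0. ] M [-0.54 -0.33 -0.12] q [-0.33  0.18  1.73 -0.    1.22  0.83]
shift mm [-0.5 -0.4  0.3] turn z -0.002
```

Gripped at 49 N. Now I'll raise it, most of the way first and then in small steps while watching the force.

drive_tool(
  targets=[
    [0,0,0,-5,0,0,0],
    [0,0,0,-10,0,0,0],
    [0,0,0,-10,0,0,0],
    [0,0,0,-10,0,0,0],
    [0,0,0,-10,0,0,0],
    [0,0,0,-10,0,0,0],
    [0,0,0,-10,0,0,0],
    [0,0,0,-8,0,0,0],
    [0,0,0,-5,0,0,0],
    [0,0,0,0,0,0,0],
  ],
)

```text
t: 9.35
eef_pos: [0.5683, -0.1093, 0.1959]
orientation: [0.001, 0.979, 0.205, 0.001]
ft_force: [4.5, -4.0, -1.5]
opening: 0.0035
gripper_force: 48.9
```

drive_tool(
  targets=[
    [0,0,0,-2,0,0,0],
    [0,0,0,-2,0,0,0],
    [0,0,0,0,0,0,0],
  ],
)

```text
t: 9.72
eef_pos: [0.5682, -0.1093, 0.1992]
orientation: [0.001, 0.979, 0.205, 0.001]
ft_force: [5.7, -4.4, -4.1]
opening: 0.0036
gripper_force: 48.8
```

```bash
python3 - <<'E'
from h import *
rel([.5677,-.1093,.206],.4155)
c=read_camera("scene")
x,y=map(int,proj(c,[.6025,-.094,.18]));g=cv2.resize(c["img"][y-35:y+40,x-35:x+35],(560,600),interpolation=cv2.INTER_CUBIC)
cv2.imwrite("pics/g4.png",np.clip(g[:,:,::-1]*1.3,0,255).astype(np.uint8));print(x,y,proj(c,[.618,-.092,.12]))
E
```

```text
t 9.725 pos [ 0.5682 -0.1093  0.1992] yaw 0.4134 z [ 0.002 -0.001 -1.   ] open 0.003634710413643615 gf 48.83309483528137 F [ 5.7 -4.4 -4.1] M [-0.66 -0.92 -0.2 ] q [-0.33  0.11  1.66 -0.    1.37  0.83]
shift mm [-0.5 -0.2 -6.8] turn z -0.0021
221 172 (np.float64(219.81756981937474), np.float64(187.3213047048207))
```

View pics/g4.png

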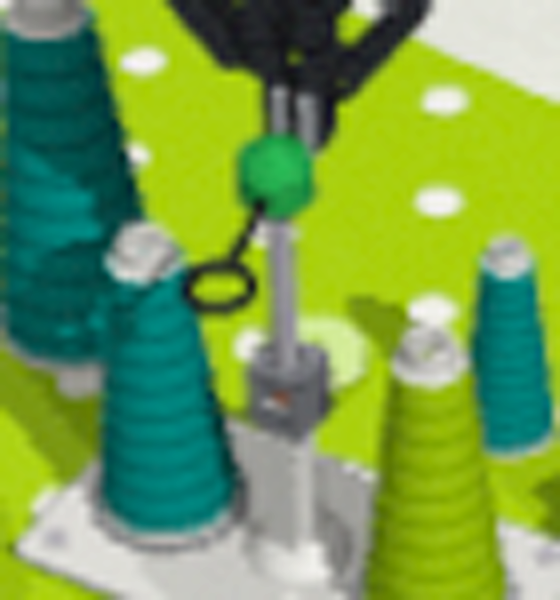

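The mast is up, with the hub at (275,178). A trace of orange shows in the collar hole at (280,400), so the button is nearly at the hole. I'll keep raising in small steps.

drive_tool(
  targets=[
    [0,0,0,-2,0,0,0],
    [0,0,0,-1.5,0,0,0],
    [0,0,0,0,0,0,0],
  ],
)

```text
t: 10.15
eef_pos: [0.5683, -0.1093, 0.2027]
orientation: [0.001, 0.979, 0.205, 0.001]
ft_force: [5.0, -4.0, -5.5]
opening: 0.0039
gripper_force: 48.8
```

```bash
cat > o.py <<'E'
from h import *
rel([.5677,-.1093,.206],.4155)
c=read_camera("scene");i=c["img"][178:196,210:230].astype(int)
m=(i[...,0]-i[...,2]>50)&(i[...,0]-i[...,1]>25);print("orange",m.sum(),(i[...,0]-i[...,1]).max())
E
python3 o.py
```

```text
t 10.15 pos [ 0.5683 -0.1093  0.2027] yaw 0.4135 z [ 0.002 -0.001 -1.   ] open 0.003925497712393904 gf 48.82358729839325 F [ 5.  -4.  -5.5] M [-0.66 -0.93 -0.18] q [-0.33  0.11  1.65 -0.    1.38  0.83]
shift mm [-0.5 -0.2 -3.3] turn z -0.002
orange 1 41
```

drive_tool(
  targets=[
    [0,0,0,-1.5,0,0,0],
    [0,0,0,-1,0,0,0],
    [0,0,0,0,0,0,0],
  ],
)

```text
t: 10.58
eef_pos: [0.5682, -0.1093, 0.205]
orientation: [0.001, 0.979, 0.205, 0.001]
ft_force: [5.3, -3.7, -6.6]
opening: 0.0033
gripper_force: 48.8
```

```bash
python3 o.py
```

```text
t 10.575 pos [ 0.5682 -0.1093  0.205 ] yaw 0.4134 z [ 0.001 -0.001 -1.   ] open 0.0033103605972560415 gf 48.811386823654175 F [ 5.3 -3.7 -6.6] M [-0.67 -0.97 -0.17] q [-0.33  0.11  1.65 -0.    1.38  0.83]
shift mm [-0.5 -0.2 -1. ] turn z -0.0021
orange 0 37
```

drive_tool(
  targets=[
    [0,0,0,-1.5,0,0,0],
    [0,0,0,-1,0,0,0],
    [0,0,0,0,0,0,0],
  ],
)

```text
t: 11.0
eef_pos: [0.5682, -0.1093, 0.2078]
orientation: [0.001, 0.979, 0.205, 0.001]
ft_force: [5.0, -4.2, -5.1]
opening: 0.0037
gripper_force: 48.8
```

```bash
python3 o.py
```

```text
t 11.0 pos [ 0.5682 -0.1093  0.2078] yaw 0.4134 z [ 0.002 -0.001 -1.   ] open 0.0036734760355224775 gf 48.79560470581055 F [ 5.  -4.2 -5.1] M [-0.63 -0.86 -0.16] q [-0.33  0.11  1.65 -0.    1.39  0.83]
shift mm [-0.5 -0.3  1.8] turn z -0.0021
orange 7 104
```

The orange area jumped from 0 to 7 pixels (peak 104) after 89.6 mm of lift, so the button has clicked out. Now the swing, along an arc of 37.6 mm radius about the mast.

drive_tool(
  targets=[
    [0,0.1,3.1,0,0,0,-0.082],
    [0,0.1,3.1,0,0,0,-0.082],
    [0,0.1,3.1,0,0,0,-0.082],
    [0,0.1,3.1,0,0,0,-0.082],
    [0,0.1,3.1,0,0,0,-0.082],
    [0,0.1,3.1,0,0,0,-0.082],
    [0,0.1,3.1,0,0,0,-0.082],
    [0,0.1,3.1,0,0,0,-0.082],
    [0,0,0,0,0,0,0],
  ],
)

```text
t: 12.18
eef_pos: [0.5839, -0.1271, 0.2078]
orientation: [0.0, 0.861, 0.509, -0.0]
ft_force: [2.9, -3.5, -2.6]
opening: 0.0039
gripper_force: 48.9
```

```bash
python3 - <<'E'
from h import *
y=1.725;rel([.6025-.038*np.cos(y),-.094-.038*np.sin(y),.2078],y)
E
```

```text
t 12.175 pos [ 0.5839 -0.1271  0.2078] yaw 1.0691 z [-0. -0. -1.] open 0.0038728707975566874 gf 48.88128161430359 F [ 2.9 -3.5 -2.6] M [-0.45 -0.33 -0.04] q [-0.35  0.15  1.6  -0.    1.39  0.16]
shift mm [ 7.8 23.6 -0. ] turn z -0.6559
```

drive_tool(
  targets=[
    [0,0.1,3.1,0,0,0,-0.082],
    [0,0.1,3.1,0,0,0,-0.082],
    [0,0.1,3.1,0,0,0,-0.082],
    [0,0.1,3.1,0,0,0,-0.082],
    [0,0.1,3.1,0,0,0,-0.082],
    [0,0.1,3.1,0,0,0,-0.082],
    [0,0.1,3.1,0,0,0,-0.082],
    [0,0.1,3.1,0,0,0,-0.07],
    [0,0,0,0,0,0,0],
    [0,0,0,0,0,0,0],
  ],
)

```text
t: 13.42
eef_pos: [0.6072, -0.1315, 0.2078]
orientation: [-0.0, 0.656, 0.755, -0.0]
ft_force: [-2.6, -3.8, -2.9]
opening: 0.0035
gripper_force: 48.9
```

```bash
python3 - <<'E'
from h import *
y=1.725;rel([.6025-.038*np.cos(y),-.094-.038*np.sin(y),.2078],y)
E
```

```text
t 13.425 pos [ 0.6072 -0.1315  0.2078] yaw 1.7118 z [-0.001 -0.    -1.   ] open 0.0034525631858472643 gf 48.90998840332031 F [-2.6 -3.8 -2.9] M [-0.61  0.33  0.05] q [-0.34  0.21  1.53 -0.    1.4  -0.48]
shift mm [-0.2  1.1 -0. ] turn z -0.0132
```

drive_tool(
  targets=[
    [0.3,0,0,0,0,0,0],
    [0.3,0,0,0,0,0,0],
    [0.3,0,0,0,0,0,0],
    [0.3,0,0,-15,0,0,0],
    [0.3,0,0,-30,0,0,0],
    [0.3,0,0,-40,0,0,0],
    [0.3,0,0,-40,0,0,0],
    [0.3,-40,0,0,0,0,0],
    [0.3,0,40,0,0,0,0],
    [0.3,0,-50,0,0,0,0],
    [0.3,0,-50,0,0,0,0],
    [0.3,0,-50,0,0,0,0],
    [0.3,0,-50,0,0,0,0],
    [0.3,0,0,0,0,0,0],
  ],
)

```text
t: 15.18
eef_pos: [0.4532, -0.1941, 0.3348]
orientation: [0.001, 0.656, 0.755, 0.0]
ft_force: [-0.1, -0.6, -0.1]
opening: 0.0256
gripper_force: 0.0
```

```bash
python3 - <<'E'
from h import *
rel([.5,0,.3],0)
for n,w in(("scene",(175,120,275,210)),("top",(235,150,335,240))):
    c=read_camera(n);np.save(f"pics/{n}2.npy",c,allow_pickle=True);g=cv2.resize(c["img"][w[1]:w[3],w[0]:w[2]],(400,360),interpolation=cv2.INTER_CUBIC)
    a=g if n=="scene" else np.hstack([a,g])
cv2.imwrite("pics/end.png",np.clip(a[:,:,::-1]*1.3,0,255).astype(np.uint8))
E
```

```text
t 15.175 pos [ 0.4532 -0.1941  0.3348] yaw 1.7115 z [ 0.002 -0.001 -1.   ] open 0.025621573020212143 gf 0.0 F [-0.1 -0.6 -0.1] M [0.05 0.01 0.01] q [-0.56 -0.16  1.67 -0.    1.63 -0.71]
shift mm [185.7  73.5  34.6] turn z 1.7115
```

View pics/end.png

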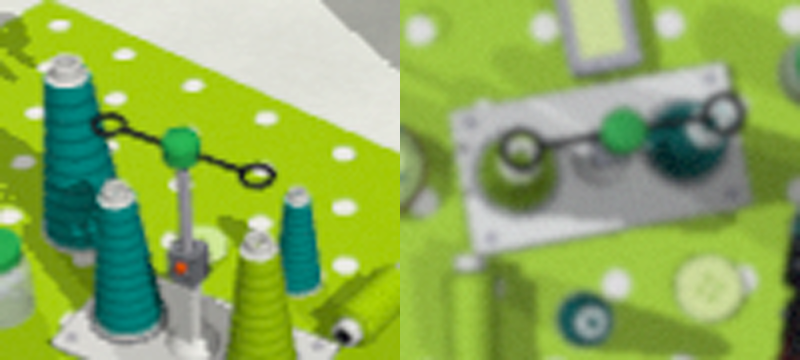

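The end picture shows the orange button out at (181,268) and both cones standing. The eyelets are at scene (257,174) and (110,124), and at top (521,148) and (724,115). I'll check the bar's angle, and the bystanders against the first pictures.

```bash
python3 - <<'E'
from h import *
L=lambda n:np.load(f"pics/{n}.npy",allow_pickle=True).item()
t,s=L("top2"),L("scene2")
T=lambda x,y:((x-400+.5)/4-.5+235,(y+.5)/4-.5+150);S=lambda x,y:((x+.5)/4-.5+175,(y+.5)/4-.5+120)
a,e=tri(t,T(521,148),s,S(257,174));b,f=tri(t,T(724,115),s,S(110,124));d=a-b
l=tri(t,T(519.5,158),s,S(259,245))[0]
print(a,e,b,f,np.linalg.norm(d),"angle",np.arctan2(-d[0],d[1])-.154)
D=np.abs(t["img"].astype(int)-L("top")["img"]).max(2)>50
D=D[90:300,75:445].astype(np.uint8)
k,_,st,ce=cv2.connectedComponentsWithStats(D)
for i in range(1,k):
    if st[i,4]>6:print(st[i],ce[i]+[75,90])
E
```

```text
[ 0.59203073 -0.02016468  0.24984237] 0.0012072711702237225 [ 0.61226269 -0.16856286  0.24776438] 0.001172517824561622 0.14978541446710322 angle -0.018499781759312467
[198  70  13  20  67] [279.49253731 167.43283582]
[232  83  12   7  15] [312.26666667 175.93333333]
[213  88   9   7  30] [292.53333333 180.13333333]
[185  97   3   4   8] [260.75 188.5 ]
[217 103  12  20  62] [297.20967742 205.41935484]
[ 219  111  126   99 6044] [364.25231635 254.29500331]
[262 119   4   8  18] [338.77777778 212.11111111]
```

The bar is at -0.018 rad, within measuring error of 0, and the eyelets are at z of about 0.249, directly over the cones. The only picture changes are from the bar, the arm and their shadows. I'm handing it in.

```bash
python3 -c "
from h import *
print(manip.job_done())"
```

```text
the job is handed in; nothing more can be done
None
```

The job is handed in at about 15 s: the mast is raised with the lock button out, the bar is swung to within about 0.02 rad of 0 with an eyelet over each cone and let go, and the cones and the other things are where they were as far as the pictures show.

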